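Lay out the crank parts for refitting

TASK

Lay the parts out flat for refitting. On the plywood board, set the pedal with its black body midway between the hinge bracket and the grease tin, and lay the aluminium crank arm directly behind the pedal (on the board's far half as seen from the robot), centred on it, parallel to the board's long edges and not touching it. Stand the steel bearing cup centred on top of the grease tin's lid, and lay the chrome ratchet handle in the middle of the green tool chest's lid, along the chest's length.

Things in the scene. Friction and masses are not known exactly. Their poses are not given: they have to be found in the camera images.
- pedal: loose black nylon pedal, a block 58 mm (its x) by 92 mm (its y) by 26 mm high, with a steel spindle stub 14 mm thick sticking out 14 mm more at the +y end; about 0.2 kg. Origin: centre of the block's underside; z up. Grip it across the 58 mm.
- crank: loose aluminium crank arm lying flat, long axis = its y, 189 mm long overall, bar 26 mm wide (x) and 16 mm thick, round bosses at the ends (38 mm wide and 18 mm thick at -y, 32 mm wide at +y); about 0.26 kg, balanced near its origin. Origin: middle of the bar, on the underside; z up.
- cup: loose steel bearing cup, a plain thick ring 40 mm in outside diameter, 24 mm bore, 28 mm high, standing upright; about 0.11 kg. Origin: centre of its underside; z up.
- ratchet: loose chrome ratchet handle lying flat, long axis = its y, 180 mm long overall; flat-sided handle 18 mm wide (x) and 16 mm thick from -y up to the round head, 34 mm across and 24 mm high, centred 73 mm from the origin at +y; about 0.28 kg, balanced within about 20 mm of its origin. Origin: mid-length, on the underside; z up.
- board: fixed plywood layout board, 8 mm thick, 200 mm (its x, which points roughly away from the robot) by 320 mm (its y, the long edges). Origin: on its underside, midway between bracket and tin, which stand on the board's y axis 115 mm either side of the origin; the board reaches from 55 mm on the robot's side of the origin to 145 mm beyond it.
- bracket: zinc-plated hinge bracket standing fixed on the board: base plate 60 by 56 mm, 4 mm thick, with an upright leaf and hinge barrel along its far edge, 50 mm high. Origin: centre of its underside. It may stand at either end of the board, the tin at the other.
- tin: round grease tin standing fixed on the board, white with a flat bare-metal lid, 72 mm in diameter, 50 mm high. Origin: centre of its underside (lid 50 mm above it).
- chest: fixed green steel tool chest, 246 mm long (its x, roughly away from the robot) by 136 mm wide (its y), flat lid 90 mm above its underside, toggle catch on the end nearest the robot. Origin: centre of its underside.
Not all that is in view belongs to the job. There is more than one size of the pedal; the job needs the middle-sized.

How it is judged:
By the outcome, as a careful person would: the job done as asked, in the order asked, and still so for the second after the job is handed in, with the robot touching nothing.
It also fails if it takes over 112 s, if anything falls off the work surface, if the arm or the gripper's body presses on something with over 40 N, if the wrist force passes 120 N, or if a joint passes its speed limit or range.

ROBOT

A 6-joint arm with a two-finger parallel gripper is mounted at the origin on the work surface. World frame = base frame: x ahead of the robot, y to its left, z up, the work surface at z = 0. Lengths are in m, angles in rad, forces in N, time in s.
With the tool pointing down it reaches from about 0.2 to 0.875 m from the base axis. Payload 3.4 kg.
Tool frame: the origin (TCP) lies at the very end of the fingers, on their centre line; the grasp point (between the pads) lies 19 mm behind it; z points along the fingers, y is the direction in which the jaws open and shut (so a half turn about z gives the same grasp; the last joint's range is limited). The gripper opens to 94 mm and grips with 3 to 60 N. Pads are 16 mm wide; open, the fingers measure 119 mm over their backs; the gripper's body (75 mm by 177 mm) begins 78 mm behind the grasp point.
Start: joints at [1.075, 0.276, 1.505, -0, 1.361, -0.121], TCP at [0.211, 0.535, 0.205] pointing down, gripper open.
Joint ranges: [-2.89, 2.89], [-0.75, 2.08], [0.22, 2.7], [-1.18, 4.32], [0.11, 2.71], [-2.7, 2.7]. Speed limits (rad/s): [2.57, 2.57, 3.14, 3.14, 3.14, 3.14].

INTERFACE

Orientations are given as [roll, pitch, yaw] about the fixed x, y, z axes, in that order (R = Rz(yaw) Ry(pitch) Rx(roll)).
In Python, from plant import * gives the robot as it stands.
- The arm moves only by the tool drive_tool, never from a script. Its argument "series" is a list of rows, each a list of 6 numbers: the shift along the tool's x, y, z in m, then the turn, a rotation vector about the tool's x, y, z in rad. In form: [[dx, dy, dz, ax, ay, az], ...]. A call has 1 to 12 rows; each row is the pose to reach, as a shift and turn from the pose commanded when the call began, along the tool's axes at that moment; what a row does not reach only later rows make up. A row lasts 1/8 s, in which the tool goes at most 62.5 mm and 10.7 degrees, less where a joint would pass 70% of its speed; a pose out of reach is approached as far as the arm can. A call with a gripper value outside its range is refused whole. "gripper" is the closure, from 0 (fully open) to 1 (shut), set as the call begins (left out, the last holds). The fingers move at their own pace and stop on an object; "force" is the grip in N (left out, the last holds). Time passes only in rows, so rows that repeat a pose let the fingers close. It gives the time, the measured TCP pose, the force and the opening at its end, in the units of the state.
- get_obs(): the state, without advancing time (a new reading comes with each control period).
- snapshot(name): name is "scene" or "top" or "wrist"; returns a dict with "color" (400x640x3 uint8, red, green, blue), "range_z" (400x640 float32, m along the optical axis (not along the pixel's ray), 0 where there is no reading), "intrinsics" (3x3 intrinsics, pixels), "D" ([k1, k2, p1, p2, k3] as OpenCV has them; the pictures are not rectified), "R" (3x3) and "t" (3): a world point X has camera coordinates R X + t. Camera axes: x right, y down, z forward; pixel columns grow to the right and rows downward; lengths in m; the calibration is good to about 2 mm. A picture is of the moment at which its call begins.
- sign_off(): hands the job in, once; it reports no verdict.
Trained networks look in the newest picture that a camera, given by its name, has taken for a name from the list of things; names that differ only in an ending like _2 or _b are one class to them, and where a whole thing is asked for, a point or a joint stands for the part that bears it (a point fixed in the world has none). Each returns a list of dicts, best first, with "score" (0 to 1); they miss things now and then, are a little off and sometimes report something else, mostly with a low value. They report only what shows in the picture. A call takes as long as a camera call. They do not tell look-alikes from the thing itself.
- boxes_of(camera, thing): "centre" ([x, y, z] in m, in the coordinates of the camera as it stood for that picture, good to about 4 mm: the middle of the surface that is visible of it).
- masks_of(camera, thing): "mask" (400x640 bool, what is visible of it).
- spot_point(camera, thing): "centre" ([x, y, z] in m, in the coordinates of the camera as it stood for that picture, good to about 4 mm: a listed point, or the origin of a listed thing).
The state is a dict: "time": time; "qpos": joint angles; "joint_vel": joint speeds; "effort": joint torques, N m; "tcp_pos": TCP position; "tool_rot": TCP orientation; "wrist_force": force on the tool from outside, world axes, zero at the start; "moment": the same for the moment, N m; "opening": finger opening in m.
Only numpy, scipy, OpenCV 4.12 (cv2) and the standard library are available. Lean on these libraries where they do the work, as an engineer would, in place of code of your own. Each camera call takes 0.05 s, during which the arm holds its last target. There are 200 camera calls.

## Working session

There is one attempt and no reset: what is moved stays moved. The work goes in short steps, Python scripts to look and compute and a tool call to move; the robot and the scene stay as the last step left them, time stands still between calls to the robot, and variables do not carry over. Pictures are saved under pics/ and viewed, about 12 in all and at most 16, crops included, and the job is handed in when it is done.

Besides the shell and the picture viewer there is one more tool, called after "Call:" by a JSON object that holds its "api" and its "payload", one argument or row to a line. drive_tool: Moves the arm, as the interface text tells. Its arguments: {"type":"object","properties":{"series":{"type":"array","items":{"type":"array","items":{"type":"number"}}},"gripper":{"type":"number"},"force":{"type":"number"}},"required":["series"]}

```bash
ls; mkdir -p pics
python3 - <<'E'
from plant import *
import cv2,numpy as np
for n in ["scene","top"]:
    s=snapshot(n); cv2.imwrite(f"pics/{n}0.png",s["color"][:,:,::-1])
    print(n,s["t"],s["R"].round(3).tolist(),s["intrinsics"].round(1).tolist(),s["D"])
    for th in ["pedal","crank","cup","ratchet","board","bracket","tin","chest"]:
        for f in (boxes_of,spot_point):
            for d in f(n,th):
                print(th,f.__name__,round(d["score"],2),(s["R"].T@(np.array(d["centre"])-s["t"])).round(3))
print(get_obs())
E
```

```text
pics
scene [-0.0533487  -0.22488492  1.54571029] [[-0.094, 0.996, 0.005], [0.57, 0.058, -0.82], [-0.816, -0.074, -0.573]] [[512.3, 0.0, 322.8], [0.0, 512.3, 197.9], [0.0, 0.0, 1.0]] [-0.00431494  0.          0.          0.          0.        ]
pedal call 0.62 [0.207 0.297 0.035]
pedal call 0.59 [0.469 0.094 0.016]
pedal call 0.56 [0.561 0.195 0.03 ]
pedal call 0.93 [0.547 0.193 0.005]
pedal call 0.82 [ 0.181  0.3   -0.007]
pedal call 0.68 [ 0.456  0.097 -0.002]
crank call 0.66 [0.677 0.168 0.02 ]
crank call 0.63 [ 0.705 -0.086  0.02 ]
crank call 0.26 [0.577 0.402 0.088]
crank call 0.16 [0.44  0.186 0.025]
crank call 0.67 [0.672 0.169 0.001]
cup call 0.68 [0.44  0.184 0.023]
cup call 0.51 [0.679 0.167 0.019]
cup call 0.56 [0.428 0.185 0.001]
ratchet call 0.92 [ 0.703 -0.086  0.018]
ratchet call 0.63 [ 0.699 -0.095  0.003]
ratchet call 0.61 [0.545 0.19  0.001]
board call 0.62 [ 0.536 -0.162  0.009]
board call 0.62 [ 0.461 -0.17  -0.   ]
bracket call 0.55 [ 0.487 -0.055  0.034]
bracket call 0.84 [ 0.461 -0.057  0.008]
bracket call 0.19 [ 0.699 -0.094  0.002]
tin call 0.89 [ 0.492 -0.275
[... 1058 characters left out ...]
398 0.088]
chest call 0.9 [ 0.506  0.406 -0.002]
{'time': 1.7, 'qpos': array([ 1.07500948e+00,  2.75891929e-01,  1.50489440e+00, -1.22046487e-05,
        1.36070208e+00, -1.20969612e-01]), 'joint_vel': array([ 0.00187844, -0.00119103,  0.00230446, -0.00018051,  0.00103394,
        0.00129234]), 'effort': array([ 7.97206685e-04, -4.04468358e+01, -2.37490851e+01,  7.03593856e-02,
        2.51066446e-02, -2.15452786e-05]), 'tcp_pos': array([0.21051941, 0.53511519, 0.20549985]), 'tool_rot': array([3.14149062e+00, 2.44282620e-05, 2.76677797e+00]), 'wrist_force': array([-0.60912609, -0.0908208 ,  0.00746167]), 'moment': array([-0.01662638,  0.02033333,  0.04316584]), 'opening': 0.0936937623071006}
```

View pics/top0.png

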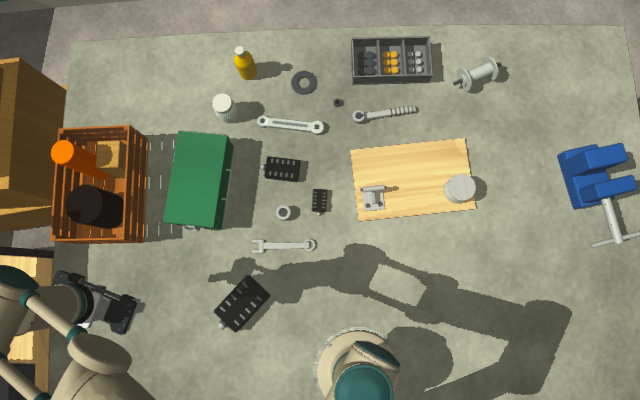

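View pics/scene0.png

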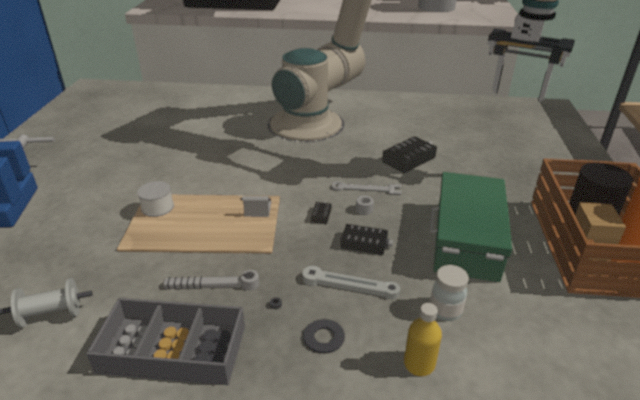

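The middle pedal is at (282,168) in the top view, with its spindle to the left. The large one is at (242,303) and the small one at (319,200). The crank is at (291,123), ratchet (385,115), cup (284,213), and on the board the bracket is left and the tin right.

```bash
cat > h.py <<'E'
from plant import *
import cv2,numpy as np
from scipy.spatial.transform import Rotation as Ro
def cloud(s):
    h,w=s["range_z"].shape
    uv=np.mgrid[0:h,0:w][::-1].reshape(2,-1).T.astype(np.float64)
    n=cv2.undistortPoints(uv[:,None],s["intrinsics"],s["D"])[:,0]
    z=s["range_z"].reshape(-1,1)
    return ((np.c_[n,np.ones(len(n))]*z-s["t"])@s["R"]).reshape(h,w,3)
def world(s,c): return s["R"].T@(np.array(c)-s["t"])
def rect(P):
    """centre, long, short, angle of long axis (world yaw, rad)"""
    (c,sz,a)=cv2.minAreaRect((P[:,:2]*1000).astype(np.float32))
    if sz[0]<sz[1]: sz=sz[::-1]; a+=90
    a=(a+90)%180-90
    return np.array(c)/1000,np.array(sz)/1000,np.deg2rad(a)
def meas(cam,things,s=None,tol=0.006,zmin=None):
    s=s or snapshot(cam); C=cloud(s)
    for th in things:
        for d in masks_of(cam,th):
            m=d["mask"]&(s["range_z"]>0)
            if m.sum()<30 or d["score"]<.3: continue
            P=C[m]; zt=np.percentile(P[:,2],90)
            for nm,Q in (("all",P[(P[:,2]>(zmin or 0.004))]),("top",P[abs(P[:,2]-zt)<tol])):
                if len(Q)<20: continue
                c,sz,a=rect(Q); print(th,nm,round(d["score"],2),len(Q),"c",c.round(4),"sz",sz.round(4),"yaw",round(a,3),"med",np.median(Q,0).round(4))
    return s
def row(x,y,z,yaw):
    """shift+turn from current pose to a tool-down pose"""
    o=get_obs(); R=Ro.from_euler("xyz",o["tool_rot"]); 
    T=Ro.from_euler("xyz",[np.pi,0,yaw])
    print("row",(R.inv().apply(np.array([x,y,z])-o["tcp_pos"])).round(4).tolist(),(R.inv()*T).as_rotvec().round(4).tolist(),"t",o["time"],"q6",o["qpos"][5].round(2))
E
python3 - <<'E'
from h import *
meas("top",["pedal","crank","cup","ratchet","board","tin","bracket","chest"])
row(0.54,0.187,0.30,np.pi+.0)
E
```

```text
pedal all 0.96 1681 c [0.1771 0.3068] sz [0.1536 0.0823] yaw -0.759 med [0.1834 0.2986 0.0355]
pedal top 0.96 1429 c [0.1848 0.2991] sz [0.1309 0.0811] yaw -0.765 med [0.1852 0.2986 0.0358]
pedal all 0.63 756 c [0.5445 0.1959] sz [0.1012 0.059 ] yaw 1.417 med [0.5419 0.1919 0.0246]
pedal top 0.63 625 c [0.5438 0.1935] sz [0.0962 0.0577] yaw 1.41 med [0.5431 0.1916 0.0251]
pedal all 0.62 5568 c [0.507  0.4026] sz [0.2637 0.1503] yaw -0.13 med [0.502  0.3988 0.0882]
pedal top 0.62 4559 c [0.5088 0.4087] sz [0.2475 0.1375] yaw -0.131 med [0.505  0.4074 0.0888]
pedal all 0.58 298 c [0.4517 0.0933] sz [0.0649 0.0358] yaw -0.081 med [0.4522 0.0935 0.0158]
pedal top 0.58 278 c [0.4517 0.0933] sz [0.0649 0.0358] yaw -0.081 med [0.4538 0.0934 0.016 ]
pedal all 0.55 673 c [0.6749 0.1683] sz [0.1853 0.0395] yaw 1.382 med [0.6708 0.1645 0.015 ]
pedal top 0.55 556 c [0.6714 0.1691] sz [0.185  0.0389] yaw 1.434 med [0.6718 0.1617 0.0156]
crank all 0.91 670 c [0.673  0.1687] sz [0.1853 0.0356] yaw 1.382 med [0.6708 0.1647 0.015 ]
crank top 0.91 553 c [0.6708 0.1692] sz [0.1852 0.0352] yaw 1.417 med
[... 738 characters left out ...]
[0.0723 0.0697] yaw -0.825 med [ 0.4725 -0.2827  0.0567]
bracket all 0.9 546 c [ 0.4578 -0.0554] sz [0.0707 0.0665] yaw 0.113 med [ 0.4569 -0.0518  0.0121]
bracket top 0.9 117 c [ 0.4758 -0.0509] sz [0.0614 0.0143] yaw -1.503 med [ 0.4754 -0.0516  0.0556]
bracket all 0.71 112 c [0.4205 0.1884] sz [0.0361 0.034 ] yaw 0.76 med [0.4201 0.1888 0.0262]
bracket top 0.71 90 c [0.4205 0.1884] sz [0.0361 0.034 ] yaw 0.76 med [0.4193 0.1872 0.0265]
chest all 0.71 5400 c [0.5067 0.4033] sz [0.2601 0.1492] yaw -0.152 med [0.5035 0.3984 0.0883]
chest top 0.71 4471 c [0.5084 0.4078] sz [0.2468 0.1353] yaw -0.128 med [0.5059 0.4065 0.0888]
row [-0.4341, -0.2033, -0.0945] [0.0, 0.0, -0.3748] t 2.15 q6 -0.12
```

Call:
{"api": "drive_tool", "payload": {
  "series": [
    [-0.434,-0.203,-0.075,0,0,1.351],
    [-0.434,-0.203,-0.075,0,0,1.351],
    [-0.434,-0.203,-0.075,0,0,1.351],
    [-0.434,-0.203,-0.075,0,0,1.351],
    [-0.434,-0.203,-0.075,0,0,1.351],
    [-0.434,-0.203,-0.075,0,0,1.351],
    [-0.434,-0.203,-0.075,0,0,1.351],
    [-0.434,-0.203,-0.075,0,0,1.351],
    [-0.434,-0.203,-0.075,0,0,1.351],
    [-0.434,-0.203,-0.075,0,0,1.351],
    [-0.434,-0.203,-0.075,0,0,1.351]
  ]
}}

```text
time: 3.52
tcp_pos: [0.539, 0.1883, 0.2804]
tool_rot: [-3.141, -0.0, 1.418]
wrist_force: [0.5, -0.3, -0.3]
opening: 0.094
```

Run:
```python
from h import *
s=snapshot("wrist"); cv2.imwrite("pics/w1.png",s["color"][:,:,::-1])
meas("wrist",["pedal","cup","crank"],s)
print(get_obs()["tcp_pos"],get_obs()["tool_rot"])
for d in spot_point("wrist","pedal"): print(d["score"],world(s,d["centre"]))
```

```text
pedal all 0.97 816 c [0.4498 0.0931] sz [0.0693 0.037 ] yaw -0.088 med [0.4538 0.095  0.0168]
pedal top 0.97 751 c [0.4497 0.0933] sz [0.0692 0.037 ] yaw -0.104 med [0.4541 0.094  0.0169]
pedal all 0.84 2230 c [0.5437 0.1981] sz [0.106  0.0579] yaw 1.409 med [0.5441 0.1957 0.0256]
pedal top 0.84 2119 c [0.543  0.1937] sz [0.097  0.0579] yaw 1.409 med [0.5431 0.1935 0.0257]
pedal all 0.56 5931 c [0.1768 0.3073] sz [0.1518 0.0823] yaw -0.758 med [0.1922 0.3016 0.0364]
pedal top 0.56 4732 c [0.1844 0.2999] sz [0.1299 0.0822] yaw -0.754 med [0.1865 0.3012 0.0368]
cup all 0.97 428 c [0.4227 0.1879] sz [0.0382 0.0362] yaw 0.63 med [0.4233 0.1891 0.0269]
cup top 0.97 316 c [0.4227 0.1878] sz [0.0381 0.0362] yaw 0.63 med [0.4228 0.189  0.0274]
crank all 0.69 1870 c [0.6732 0.1762] sz [0.1729 0.0363] yaw 1.397 med [0.6713 0.1809 0.0155]
crank top 0.69 1771 c [0.6732 0.1764] sz [0.1724 0.0363] yaw 1.397 med [0.6719 0.1805 0.0156]
[0.53942842 0.18813278 0.28059   ] [ 3.14155274e+00 -1.63568748e-04  1.41736365e+00]
0.79 [0.45520305 0.08894968 0.00141316]
0.65 [ 0.1867849   0.29550665 -0.00475602]
0.62 [0.54370102 0.18927752 0.00838191]
```

View pics/w1.png

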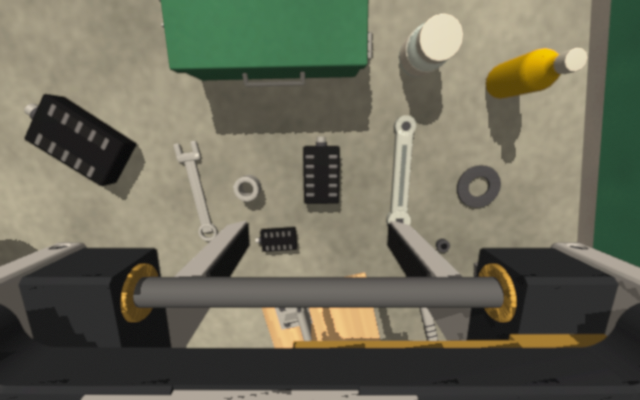

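Wrist view: the middle pedal is at (321,175) with its spindle up (+y), cup at (246,189), crank at (402,170). Now the pedal grasp.

Run:
```python
from h import *
row(0.5428,0.191,0.004,1.409)
```

```text
row [0.0034, 0.0027, 0.2766] [0.0001, -0.0002, 0.0081] t 3.775 q6 0.37
```

Call:
{"api": "drive_tool", "payload": {
  "series": [
    [0.0034,0.0027,0.06,0,0,0.008],
    [0.0034,0.0027,0.12,0,0,0.008],
    [0.0034,0.0027,0.18,0,0,0.008],
    [0.0034,0.0027,0.22,0,0,0.008],
    [0.0034,0.0027,0.25,0,0,0.008],
    [0.0034,0.0027,0.265,0,0,0.008],
    [0.0034,0.0027,0.2765,0,0,0.008],
    [0.0034,0.0027,0.2765,0,0,0.008]
  ]
}}

```text
time: 4.78
tcp_pos: [0.5434, 0.1904, 0.004]
tool_rot: [-3.142, -0.0, 1.408]
wrist_force: [0.3, -0.4, 0.2]
opening: 0.0935
```

Call:
{"api": "drive_tool", "payload": {
  "series": [
    [0,0,0,0,0,0],
    [0,0,0,0,0,0],
    [0,0,0,0,0,0],
    [0,0,0,0,0,0],
    [0,0,0,0,0,0],
    [0,0,0,0,0,0]
  ],
  "gripper": 1,
  "force": 25
}}

```text
time: 5.52
tcp_pos: [0.5435, 0.1903, 0.0043]
tool_rot: [3.141, -0.0, 1.408]
wrist_force: [-0.2, -1.5, 3.2]
opening: 0.0577
```

Call:
{"api": "drive_tool", "payload": {
  "series": [
    [0,0,-0.03,0,0,0],
    [0,0,-0.08,0,0,0],
    [0,0,-0.14,0,0,0],
    [0,0,-0.16,0,0,0],
    [0,0,-0.16,0,0,0]
  ]
}}

```text
time: 6.15
tcp_pos: [0.5441, 0.1905, 0.1654]
tool_rot: [3.138, -0.001, 1.408]
wrist_force: [0.6, -0.5, -1.6]
opening: 0.0577
```

Run:
```python
from h import *
row(0.464,-0.1687,0.164,np.pi/2+.083)
```

```text
row [-0.3674, -0.0208, 0.0008] [0.0033, -0.001, -0.246] t 6.15 q6 0.38
```

Call:
{"api": "drive_tool", "payload": {
  "series": [
    [-0.0613,-0.0035,0,0,0,-0.041],
    [-0.1226,-0.007,0,0,0,-0.082],
    [-0.1839,-0.0105,0,0,0,-0.123],
    [-0.2452,-0.014,0,0,0,-0.164],
    [-0.3065,-0.0175,0,0,0,-0.205],
    [-0.345,-0.0195,0,0,0,-0.23],
    [-0.3675,-0.021,0,0,0,-0.246],
    [-0.3675,-0.021,0,0,0,-0.246],
    [-0.3675,-0.021,0,0,0,-0.246]
  ]
}}

```text
time: 7.28
tcp_pos: [0.4622, -0.1679, 0.1626]
tool_rot: [-3.139, -0.002, 1.653]
wrist_force: [0.8, -0.0, -1.2]
opening: 0.0577
```

Run:
```python
from h import *
s=meas("top",["tin","bracket","board","pedal"])
s=snapshot("wrist"); cv2.imwrite("pics/w2.png",s["color"][:,:,::-1])
row(0.464,-0.1687,0.014,np.pi/2+.083)
meas("wrist",["tin","bracket","board","pedal"],s)
```

```text
tin all 0.68 301 c [ 0.4488 -0.2703] sz [0.1608 0.0518] yaw -0.961 med [ 0.464  -0.2972  0.0568]
tin top 0.68 260 c [ 0.4672 -0.2964] sz [0.0613 0.0425] yaw -0.777 med [ 0.4645 -0.2974  0.0568]
bracket all 0.62 476 c [ 0.4524 -0.0537] sz [0.0585 0.0562] yaw -1.502 med [ 0.4572 -0.0523  0.0121]
bracket top 0.62 96 c [ 0.4747 -0.0522] sz [0.0585 0.0115] yaw -1.502 med [ 0.4745 -0.0505  0.0559]
board all 0.88 3260 c [ 0.5084 -0.1649] sz [0.3217 0.2006] yaw -1.488 med [ 0.5261 -0.0971  0.007 ]
board top 0.88 3376 c [ 0.5084 -0.1649] sz [0.3217 0.2006] yaw -1.488 med [ 0.5267 -0.0971  0.0069]
pedal all 0.87 764 c [0.2176 0.2596] sz [0.2674 0.0894] yaw -1.119 med [0.2011 0.3165 0.0356]
pedal top 0.87 649 c [0.196  0.3157] sz [0.1376 0.0432] yaw -0.775 med [0.2035 0.3139 0.036 ]
pedal all 0.73 323 c [0.4519 0.0911] sz [0.0662 0.0381] yaw -0.023 med [0.4537 0.0916 0.0159]
pedal top 0.73 284 c [0.4517 0.0911] sz [0.0659 0.038 ] yaw -0.023 med [0.4538 0.0912 0.0163]
pedal all 0.72 305 c [ 0.4249 -0.1055] sz [0.1747 0.0375] yaw -0.536 med [ 0.4651 -0.1281  0.1821]
pedal top 0.72 223 c [ 0.4649 -0.1281] sz [0.0652 0.0329] yaw -0.462 med [ 0.4699 -0.1312  0.1829]
row [-0.0006, 0.0009, 0.1499] [0.0001, -0.0002, 0.0012] t 7.575 q6 -0.57
tin all 0.77 535 c [ 0.4753 -0.3089] sz [0.0571 0.0192] yaw 0.084 med [ 0.4753 -0.3074  0.0576]
tin top 0.77 535 c [ 0.4753 -0.3089] sz [0.0571 0.0192] yaw 0.084 med [ 0.4753 -0.3074  0.0576]
bracket all 0.79 3228 c [ 0.4543 -0.0481] sz [0.074  0.0642] yaw 1.541 med [ 0.4573 -0.0548  0.0123]
bracket top 0.79 953 c [ 0.4755 -0.0519] sz [0.0676 0.0138] yaw -1.478 med [ 0.475  -0.0516  0.0563]
board all 0.92 21478 c [ 0.5058 -0.1433] sz [0.2754 0.2001] yaw -1.491 med [ 0.5375 -0.0924  0.0075]
board top 0.92 21451 c [ 0.5058 -0.1433] sz [0.2754 0.2001] yaw -1.491 med [ 0.5376 -0.0923  0.0075]
```

View pics/w2.png

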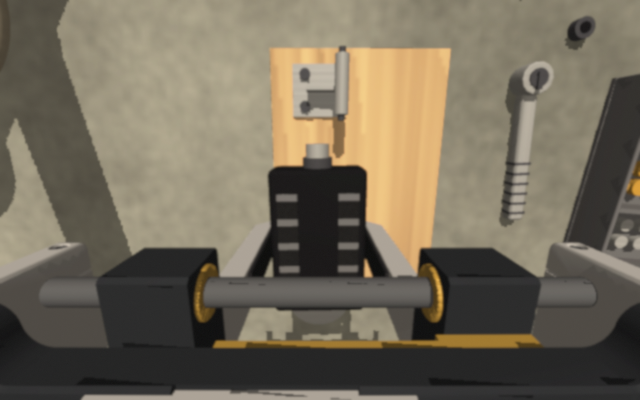

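The pedal is held straight at (318,240), with the bracket ahead at (320,90), so I lower it.

Call:
{"api": "drive_tool", "payload": {
  "series": [
    [0,0.0008,0.05,0,0,0],
    [0,0.0008,0.1,0,0,0],
    [0,0.0008,0.125,0,0,0],
    [0,0.0008,0.14,0,0,0],
    [0,0.0008,0.146,0,0,0],
    [0,0.0008,0.149,0,0,0],
    [0,0.0008,0.151,0,0,0],
    [0,0.0008,0.151,0,0,0]
  ]
}}

```text
time: 8.78
tcp_pos: [0.464, -0.1691, 0.0134]
tool_rot: [3.141, 0.0, 1.654]
wrist_force: [0.2, 0.2, -1.2]
opening: 0.0576
```

Call:
{"api": "drive_tool", "payload": {
  "series": [
    [0,0,0.0008,0,0,0],
    [0,0,0.0012,0,0,0]
  ]
}}

```text
time: 9.02
tcp_pos: [0.4639, -0.169, 0.0123]
tool_rot: [3.141, 0.0, 1.654]
wrist_force: [-1.5, 0.1, 5.3]
opening: 0.0575
```

Call:
{"api": "drive_tool", "payload": {
  "series": [
    [0,0,0,0,0,0],
    [0,0,0,0,0,0],
    [0,0,0,0,0,0],
    [0,0,0,0,0,0],
    [0,0,-0.02,0,0,0],
    [0,0,-0.06,0,0,0],
    [0,0,-0.12,0,0,0],
    [0,0,-0.18,0,0,0],
    [0,0,-0.2,0,0,0],
    [0,0,-0.2,0,0,0]
  ],
  "gripper": 0.15
}}

```text
time: 10.28
tcp_pos: [0.4646, -0.1693, 0.2134]
tool_rot: [3.138, 0.002, 1.654]
wrist_force: [0.1, 0.9, -0.7]
opening: 0.08
```

Run:
```python
from h import *
row(0.6720,0.168,0.21,1.41)
```

```text
row [0.319, 0.2346, 0.0035] [0.0037, 0.0017, 0.2439] t 10.275 q6 -0.57
```

Call:
{"api": "drive_tool", "payload": {
  "series": [
    [0.05,0.03,-0.02,0,0,0.05],
    [0.1,0.06,-0.05,0,0,0.1],
    [0.15,0.09,-0.05,0,0,0.15],
    [0.2,0.12,-0.05,0,0,0.2],
    [0.25,0.15,-0.05,0,0,0.244],
    [0.28,0.175,-0.05,0,0,0.244],
    [0.293,0.182,-0.05,0,0,0.244],
    [0.293,0.182,-0.05,0,0,0.244],
    [0.293,0.182,-0.05,0,0,0.244]
  ]
}}

```text
time: 11.4
tcp_pos: [0.6199, 0.1367, 0.2615]
tool_rot: [-3.14, 0.001, 1.409]
wrist_force: [-0.3, -0.4, 0.0]
opening: 0.0799
```

Run:
```python
from h import *
s=snapshot("wrist"); cv2.imwrite("pics/w3.png",s["color"][:,:,::-1])
meas("wrist",["crank"],s)
for d in spot_point("wrist","crank"): print(d["score"],world(s,d["centre"]))
print("top"); s=meas("top",["pedal","tin","bracket","board"])
cv2.imwrite("pics/top1.png",cv2.resize(s["color"][120:230,330:490,::-1],None,fx=4,fy=4))
row(0.672,0.168,0.004,1.41)
```

```text
crank all 0.61 2271 c [0.6697 0.1694] sz [0.186  0.0362] yaw 1.432 med [0.6715 0.1746 0.0157]
crank top 0.61 2225 c [0.6697 0.1694] sz [0.186  0.0362] yaw 1.432 med [0.6718 0.1737 0.0158]
0.9 [0.66732044 0.16797695 0.0007127 ]
top
pedal all 0.72 766 c [ 0.4626 -0.161 ] sz [0.1056 0.0585] yaw -1.487 med [ 0.4608 -0.1672  0.0326]
pedal top 0.72 667 c [ 0.4627 -0.1626] sz [0.1024 0.0581] yaw -1.477 med [ 0.4617 -0.1687  0.0331]
pedal all 0.47 113 c [0.2507 0.2273] sz [0.1669 0.0252] yaw -1.423 med [0.2393 0.2876 0.0357]
pedal top 0.47 97 c [0.241  0.2913] sz [0.0379 0.025 ] yaw -1.391 med [0.2392 0.288  0.0359]
tin all 0.75 718 c [ 0.4722 -0.2829] sz [0.0733 0.0699] yaw 1.401 med [ 0.4696 -0.2782  0.0561]
tin top 0.75 564 c [ 0.4729 -0.2831] sz [0.0713 0.0706] yaw -1.034 med [ 0.4723 -0.283   0.0567]
bracket all 0.69 531 c [ 0.4578 -0.0524] sz [0.0676 0.0663] yaw 0.087 med [ 0.4583 -0.0521  0.0121]
bracket top 0.69 117 c [ 0.4759 -0.0508] sz [0.0662 0.0133] yaw -1.51 med [ 0.4754 -0.0517  0.0555]
board all 0.78 5628 c [ 0.5084 -0.1651] sz [0.3222 0.2022] yaw -1.487 med [ 0.5303 -0.1554  0.007 ]
board top 0.78 5801 c [ 0.5084 -0.1649] sz [0.3227 0.2022] yaw -1.487 med [ 0.5307 -0.1552  0.0069]
row [0.0381, 0.0457, 0.2581] [0.0004, -0.0002, -0.0008] t 11.8 q6 0.27
```

View pics/w3.png

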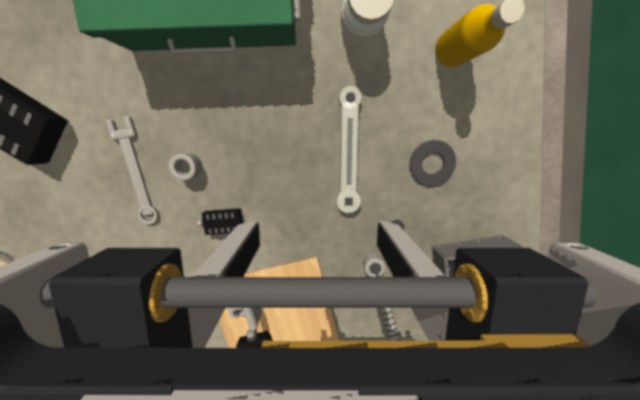

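View pics/top1.png

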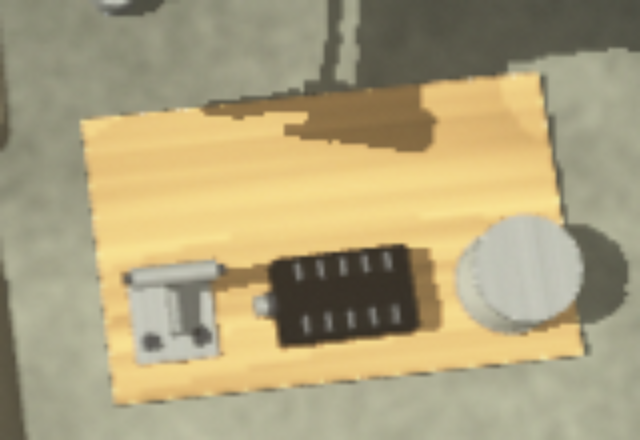

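Pedal sits squarely midway on the board (345,297 in the crop, spindle toward the bracket). Crank at (349,150), with its big boss at the near end (349,203).

```bash
cat >> h.py <<'E'
def bar(cam,th,half,s=None,near=None,shift=0):
    """mid-bar fit: points within shift±half along the axis"""
    s=s or snapshot(cam); C=cloud(s)
    for d in masks_of(cam,th):
        P=C[d["mask"]&(s["range_z"]>0)]; P=P[P[:,2]>0.004]
        if len(P)<50: continue
        c,sz,a=rect(P)
        if near is not None and np.hypot(*(c-near))>.06: continue
        for _ in range(4):
            u=np.array([np.cos(a),np.sin(a)]); u*=np.sign(u[1]) if abs(u[1])>.5 else np.sign(u[0])
            t=(P[:,:2]-c)@u; mid=(t.min()+t.max())/2
            Q=P[abs(t-mid-shift)<half][:,:2]
            n=np.array([-u[1],u[0]]); tq=(Q-c)@u; w=(Q-c)@n
            b=np.linspace(-half,half,9)+mid+shift
            k=np.digitize(tq,b); ok=[j for j in range(1,9) if (k==j).sum()>4]
            m=np.array([(w[k==j].min()+w[k==j].max())/2 for j in ok]); x=np.array([tq[k==j].mean() for j in ok])
            p=np.polyfit(x,m,1); a+=p[0]*(1)*(1 if u@[np.cos(a),np.sin(a)]>0 else 1)
            c=c+u*mid+n*np.polyval(p,mid)
        print(th,round(d["score"],2),"mid",c.round(4),"yaw",round(a,3),"len",round(np.ptp(t),4));
E
python3 - <<'E'
from h import *
bar("wrist","crank",0.045,near=[.67,.168]); bar("top","crank",0.045,near=[.67,.168])
E
```

```text
crank 0.92 mid [0.6706 0.1691] yaw 1.415 len 0.1863
```

Call:
{"api": "drive_tool", "payload": {
  "series": [
    [0.0394,0.0443,0.02,0,0,-0.006],
    [0.0394,0.0443,0.08,0,0,-0.006],
    [0.0394,0.0443,0.14,0,0,-0.006],
    [0.0394,0.0443,0.2,0,0,-0.006],
    [0.0394,0.0443,0.235,0,0,-0.006],
    [0.0394,0.0443,0.25,0,0,-0.006],
    [0.0394,0.0443,0.258,0,0,-0.006],
    [0.0394,0.0443,0.258,0,0,-0.006]
  ]
}}

```text
time: 13.0
tcp_pos: [0.6717, 0.1702, 0.0047]
tool_rot: [3.14, -0.001, 1.416]
wrist_force: [-0.1, -0.2, 0.1]
opening: 0.0797
```

Call:
{"api": "drive_tool", "payload": {
  "series": [
    [0,0,0,0,0,0],
    [0,0,0,0,0,0],
    [0,0,0,0,0,0],
    [0,0,0,0,0,0],
    [0,0,0,0,0,0],
    [0,0,0,0,0,0]
  ],
  "gripper": 1,
  "force": 30
}}

```text
time: 13.75
tcp_pos: [0.6712, 0.17, 0.0038]
tool_rot: [3.141, -0.0, 1.416]
wrist_force: [1.0, -1.7, -0.4]
opening: 0.0255
```

Call:
{"api": "drive_tool", "payload": {
  "series": [
    [0,0,-0.02,0,0,0],
    [0,0,-0.06,0,0,0],
    [0,0,-0.11,0,0,0],
    [0,0,-0.14,0,0,0],
    [0,0,-0.14,0,0,0],
    [0,0,-0.14,0,0,0]
  ]
}}

```text
time: 14.5
tcp_pos: [0.6694, 0.1698, 0.1417]
tool_rot: [-3.138, 0.001, 1.416]
wrist_force: [0.3, 0.5, -2.6]
opening: 0.0257
```

Run:
```python
from h import *
o=np.array([.4635,-.1685]); b=.083
t=o+.076*np.array([np.cos(b),np.sin(b)]); print(t)
row(t[0],t[1],0.144,np.pi/2+b)
```

```text
[ 0.53923837 -0.16219924]
row [-0.3481, -0.0774, -0.0017] [-0.0036, 0.0006, -0.238] t 14.5 q6 0.3
```

Call:
{"api": "drive_tool", "payload": {
  "series": [
    [-0.03,-0.007,0,0,0,-0.02],
    [-0.085,-0.019,0,0,0,-0.06],
    [-0.14,-0.032,0,0,0,-0.1],
    [-0.195,-0.044,0,0,0,-0.14],
    [-0.25,-0.057,0,0,0,-0.18],
    [-0.3,-0.068,0,0,0,-0.21],
    [-0.335,-0.076,0,0,0,-0.23],
    [-0.3483,-0.079,0,0,0,-0.238],
    [-0.3483,-0.079,0,0,0,-0.238],
    [-0.3483,-0.079,0,0,0,-0.238]
  ]
}}

```text
time: 15.75
tcp_pos: [0.5393, -0.1606, 0.1431]
tool_rot: [-3.141, -0.001, 1.655]
wrist_force: [0.3, -0.1, -1.9]
opening: 0.0254
```

Run:
```python
from h import *
s=snapshot("wrist"); cv2.imwrite("pics/w4.png",s["color"][:,:,::-1])
row(.5392,-.1622,0.0125,np.pi/2+.083)
s=snapshot("top"); bar("top","crank",0.045)
```

```text
row [-0.0018, -0.0003, 0.1308] [-0.0002, -0.0011, 0.0013] t 15.8 q6 -0.5
crank 0.74 mid [ 0.5358 -0.1618] yaw -1.578 len 0.1888h.py:49: RankWarning: Polyfit may be poorly conditioned
  p=np.polyfit(x,m,1); a+=p[0]*(1)*(1 if u@[np.cos(a),np.sin(a)]>0 else 1)
h.py:49: RankWarning: Polyfit may be poorly conditioned
  p=np.polyfit(x,m,1); a+=p[0]*(1)*(1 if u@[np.cos(a),np.sin(a)]>0 else 1)
h.py:49: RankWarning: Polyfit may be poorly conditioned
  p=np.polyfit(x,m,1); a+=p[0]*(1)*(1 if u@[np.cos(a),np.sin(a)]>0 else 1)
h.py:49: RankWarning: Polyfit may be poorly conditioned
  p=np.polyfit(x,m,1); a+=p[0]*(1)*(1 if u@[np.cos(a),np.sin(a)]>0 else 1)
```

View pics/w4.png

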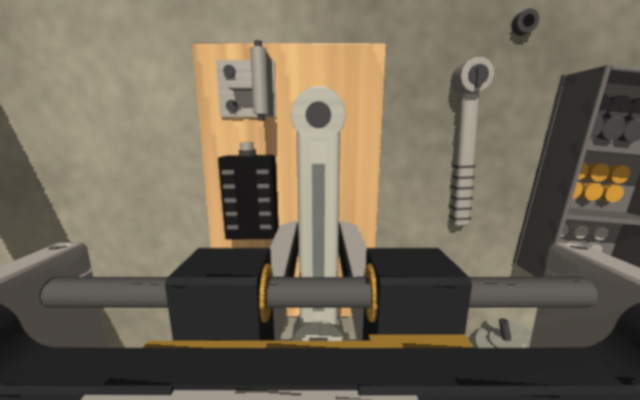

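The crank hangs straight at (318,200), parallel to the board edges and clear of the pedal at (248,195). I lower it.

Call:
{"api": "drive_tool", "payload": {
  "series": [
    [-0.0015,0,0.04,0,0,0],
    [-0.0015,0,0.09,0,0,0],
    [-0.0015,0,0.11,0,0,0],
    [-0.0015,0,0.122,0,0,0],
    [-0.0015,0,0.127,0,0,0],
    [-0.0015,0,0.13,0,0,0],
    [-0.0015,0,0.1315,0,0,0],
    [-0.0015,0,0.1315,0,0,0]
  ]
}}

```text
time: 16.95
tcp_pos: [0.5395, -0.1636, 0.0128]
tool_rot: [3.141, 0.0, 1.654]
wrist_force: [-0.1, 0.9, -1.5]
opening: 0.0259
```

Call:
{"api": "drive_tool", "payload": {
  "series": [
    [0.0005,0,0.0006,0,0,0],
    [0.0005,0,0.0012,0,0,0],
    [0.0005,0,0.0012,0,0,0]
  ]
}}

```text
time: 17.32
tcp_pos: [0.5393, -0.163, 0.0118]
tool_rot: [3.141, 0.0, 1.654]
wrist_force: [-1.6, 0.5, 3.7]
opening: 0.0259
```

Call:
{"api": "drive_tool", "payload": {
  "series": [
    [0,0,0,0,0,0],
    [0,0,0,0,0,0],
    [0,0,0,0,0,0],
    [0,0,0,0,0,0],
    [0,0,-0.02,0,0,0],
    [0,0,-0.06,0,0,0],
    [0,0,-0.12,0,0,0],
    [0,0,-0.18,0,0,0],
    [0,0,-0.2,0,0,0],
    [0,0,-0.2,0,0,0]
  ],
  "gripper": 0.45
}}

```text
time: 18.58
tcp_pos: [0.5401, -0.1634, 0.2129]
tool_rot: [3.138, 0.002, 1.654]
wrist_force: [-0.8, 0.3, -0.7]
opening: 0.0517
```

Run:
```python
from h import *
row(0.422,0.12,0.212,1.654)
```

```text
row [0.2922, -0.0942, -0.0] [0.0039, 0.002, -0.0002] t 18.575 q6 -0.5
```

Call:
{"api": "drive_tool", "payload": {
  "series": [
    [0.05,-0.016,0,0,0,0],
    [0.1,-0.032,0,0,0,0],
    [0.15,-0.048,0,0,0,0],
    [0.2,-0.064,0,0,0,0],
    [0.25,-0.08,0,0,0,0],
    [0.28,-0.09,0,0,0,0],
    [0.292,-0.094,0,0,0,0],
    [0.292,-0.094,0,0,0,0],
    [0.292,-0.094,0,0,0,0]
  ],
  "gripper": 0.35
}}

```text
time: 19.7
tcp_pos: [0.4217, 0.1193, 0.2106]
tool_rot: [-3.141, 0.001, 1.653]
wrist_force: [-0.4, -0.6, 0.0]
opening: 0.0608
```

Run:
```python
from h import *
s=snapshot("wrist"); cv2.imwrite("pics/w5.png",s["color"][:,:,::-1])
meas("wrist",["cup"],s)
row(0.4225,0.188,0.006,1.654)
print("top"); s=snapshot("top"); meas("top",["crank","pedal","cup"],s); bar("top","crank",.045,s)
cv2.imwrite("pics/top2.png",cv2.resize(s["color"][120:230,330:490,::-1],None,fx=4,fy=4))
```

```text
cup all 0.86 520 c [0.4207 0.1885] sz [0.0383 0.0381] yaw -1.475 med [0.4218 0.1892 0.0274]
cup top 0.86 498 c [0.4207 0.1885] sz [0.0383 0.0381] yaw -1.475 med [0.4209 0.1887 0.0274]
row [0.0685, 0.0063, 0.2048] [-0.0002, 0.0003, -0.0018] t 19.8 q6 0.04
top
crank all 0.87 716 c [ 0.5407 -0.1629] sz [0.1869 0.0371] yaw -1.505 med [ 0.5374 -0.1669  0.0229]
crank top 0.87 590 c [ 0.5375 -0.1631] sz [0.187  0.0355] yaw -1.472 med [ 0.539  -0.1685  0.0233]
pedal all 0.92 879 c [ 0.4658 -0.1656] sz [0.1153 0.0669] yaw -1.473 med [ 0.4616 -0.1659  0.0321]
pedal top 0.92 703 c [ 0.4633 -0.1662] sz [0.0978 0.0584] yaw -1.476 med [ 0.4632 -0.1674  0.0328]
pedal all 0.6 1228 c [0.2061 0.2698] sz [0.2427 0.099 ] yaw -0.926 med [0.1716 0.3119 0.0353]
pedal top 0.6 1036 c [0.182  0.3025] sz [0.1255 0.0812] yaw -0.76 med [0.175  0.3115 0.0358]
cup all 0.6 67 c [0.4179 0.197 ] sz [0.0368 0.0198] yaw 0.407 med [0.4148 0.1985 0.0264]
cup top 0.6 54 c [0.4182 0.1971] sz [0.0361 0.0198] yaw 0.407 med [0.4146 0.1984 0.0265]
crank 0.87 mid [ 0.5385 -0.163 ] yaw -1.477 len 0.187
```

View pics/w5.png

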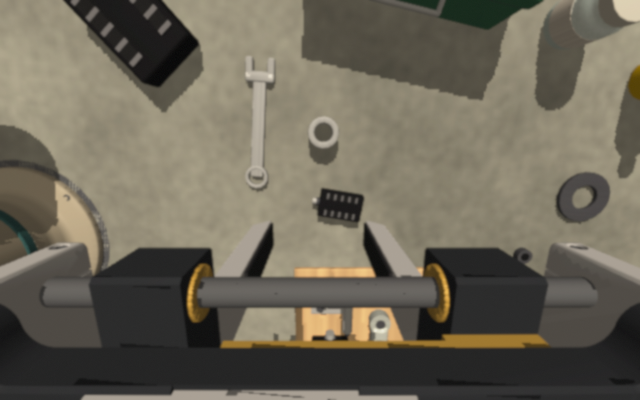

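View pics/top2.png

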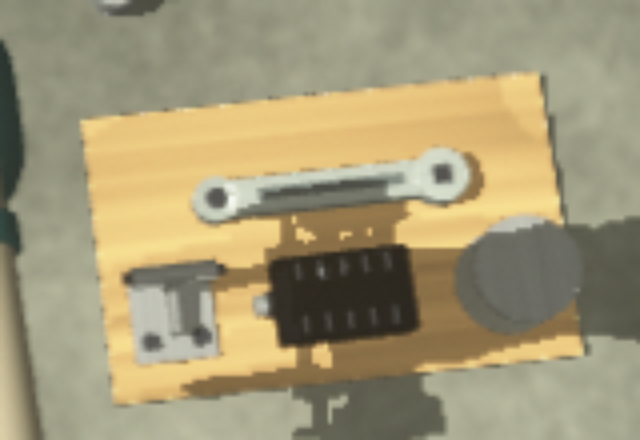

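Crank lies parallel behind the pedal on the board (330,185 in the crop). Cup at (323,132) in the wrist view, clear around it.

Call:
{"api": "drive_tool", "payload": {
  "series": [
    [0.055,0.0055,0.01,0,0,0],
    [0.0688,0.0055,0.06,0,0,0],
    [0.0688,0.0055,0.11,0,0,0],
    [0.0688,0.0055,0.16,0,0,0],
    [0.0688,0.0055,0.185,0,0,0],
    [0.0688,0.0055,0.197,0,0,0],
    [0.0688,0.0055,0.2045,0,0,0],
    [0.0688,0.0055,0.2045,0,0,0]
  ]
}}

```text
time: 21.05
tcp_pos: [0.4215, 0.1894, 0.0069]
tool_rot: [3.141, -0.0, 1.654]
wrist_force: [-0.2, -0.4, -0.3]
opening: 0.0616
```

Call:
{"api": "drive_tool", "payload": {
  "series": [
    [0,0,0,0,0,0],
    [0,0,0,0,0,0],
    [0,0,0,0,0,0],
    [0,0,0,0,0,0],
    [0,0,0,0,0,0]
  ],
  "gripper": 1,
  "force": 25
}}

```text
time: 21.68
tcp_pos: [0.4216, 0.1895, 0.0072]
tool_rot: [3.14, -0.0, 1.654]
wrist_force: [-0.6, -0.6, 5.0]
opening: 0.0394
```

Call:
{"api": "drive_tool", "payload": {
  "series": [
    [0,0,-0.03,0,0,0],
    [0,0,-0.08,0,0,0],
    [0,0,-0.13,0,0,0],
    [0,0,-0.16,0,0,0],
    [0,0,-0.16,0,0,0],
    [0,0,-0.16,0,0,0]
  ]
}}

```text
time: 22.42
tcp_pos: [0.4197, 0.1889, 0.165]
tool_rot: [-3.139, 0.001, 1.654]
wrist_force: [-0.7, -0.1, -1.2]
opening: 0.0392
```

Run:
```python
from h import *
row(0.4732,-0.283,0.164,1.654)
```

```text
row [-0.4747, 0.0142, 0.0012] [-0.003, 0.0005, -0.0002] t 22.425 q6 0.19
```

Call:
{"api": "drive_tool", "payload": {
  "series": [
    [-0.05,0.001,0,0,0,0],
    [-0.11,0.003,0,0,0,0],
    [-0.17,0.005,0,0,0,0],
    [-0.23,0.006,0,0,0,0],
    [-0.29,0.008,0,0,0,0],
    [-0.35,0.01,0,0,0,0],
    [-0.41,0.011,0,0,0,0],
    [-0.455,0.0125,0,0,0,0],
    [-0.4737,0.0127,0,0,0,0],
    [-0.4737,0.0127,0,0,0,0],
    [-0.4737,0.0127,0,0,0,0]
  ]
}}

```text
time: 23.8
tcp_pos: [0.4723, -0.2797, 0.1658]
tool_rot: [-3.14, -0.003, 1.655]
wrist_force: [0.2, -0.3, -1.6]
opening: 0.0391
```

Run:
```python
from h import *
row(0.4733,-0.282,0.065,1.654)
s=snapshot("wrist"); C=cloud(s)
meas("wrist",["cup","tin"],s)
s=snapshot("top");meas("top",["cup","tin"],s)
cv2.imwrite("pics/top3.png",cv2.resize(s["color"][120:230,330:490,::-1],None,fx=4,fy=4))
```

```text
row [-0.0027, 0.0009, 0.1008] [-0.0014, -0.0025, 0.0008] t 23.8 q6 -0.75
cup all 0.61 3006 c [ 0.472  -0.2804] sz [0.039  0.0387] yaw -0.626 med [ 0.4719 -0.2803  0.1853]
cup top 0.61 2104 c [ 0.472  -0.2804] sz [0.0389 0.0385] yaw -0.663 med [ 0.4719 -0.2793  0.1859]
tin all 0.85 2697 c [ 0.4752 -0.2828] sz [0.0787 0.071 ] yaw 0.068 med [ 0.4714 -0.2724  0.0575]
tin top 0.85 2469 c [ 0.4728 -0.2816] sz [0.0705 0.0682] yaw -0.536 med [ 0.4716 -0.2742  0.0576]
cup all 0.56 99 c [ 0.4766 -0.2714] sz [0.0328 0.0182] yaw -0.653 med [ 0.4751 -0.267   0.1831]
cup top 0.56 58 c [ 0.4764 -0.2698] sz [0.0314 0.0159] yaw -0.484 med [ 0.4758 -0.2689  0.1855]
tin all 0.67 462 c [ 0.4758 -0.2729] sz [0.0649 0.0523] yaw -0.633 med [ 0.472  -0.269   0.0561]
tin top 0.67 368 c [ 0.4763 -0.2726] sz [0.0636 0.051 ] yaw -0.734 med [ 0.4749 -0.2725  0.0567]
```

Call:
{"api": "drive_tool", "payload": {
  "series": [
    [-0.001,0.001,0.04,0,0,0],
    [-0.001,0.001,0.07,0,0,0],
    [-0.001,0.001,0.085,0,0,0],
    [-0.001,0.001,0.09,0,0,0],
    [-0.001,0.001,0.09,0,0,0],
    [-0.001,0.001,0.09,0,0,0],
    [-0.001,0.001,0.09,0,0,0]
  ]
}}

```text
time: 24.98
tcp_pos: [0.4745, -0.283, 0.0774]
tool_rot: [3.14, 0.001, 1.654]
wrist_force: [0.4, -0.8, -1.5]
opening: 0.039
```

Run:
```python
from h import *
row(0.4733,-0.2825,0.065,1.654)
s=snapshot("wrist"); cv2.imwrite("pics/w6.png",s["color"][:,:,::-1])
meas("wrist",["cup","tin"],s)
```

```text
row [0.0006, -0.0012, 0.0124] [0.0013, 0.0011, -0.0003] t 24.975 q6 -0.75
cup all 0.63 2966 c [ 0.474  -0.2839] sz [0.039  0.0383] yaw 1.35 med [ 0.4741 -0.2838  0.0971]
cup top 0.63 2094 c [ 0.474  -0.2839] sz [0.0389 0.0382] yaw 1.33 med [ 0.474  -0.2828  0.0975]
tin all 0.84 3536 c [ 0.4734 -0.2731] sz [0.0628 0.0532] yaw -0.489 med [ 0.4715 -0.2643  0.0575]
tin top 0.84 3089 c [ 0.4735 -0.2734] sz [0.0623 0.0529] yaw -0.489 med [ 0.4717 -0.2661  0.0576]
```

View pics/w6.png

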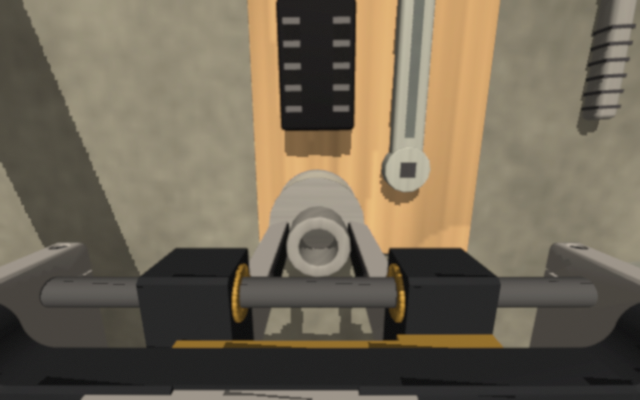

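The cup (318,243) is over the tin, which is symmetric around it at column 318.

Call:
{"api": "drive_tool", "payload": {
  "series": [
    [0.001,-0.0007,0.005,0,0,0],
    [0.001,-0.0007,0.009,0,0,0],
    [0.001,-0.0007,0.0105,0,0,0],
    [0.001,-0.0007,0.0115,0,0,0],
    [0.001,-0.0007,0.0115,0,0,0]
  ]
}}

```text
time: 25.75
tcp_pos: [0.4731, -0.2816, 0.0652]
tool_rot: [-3.141, -0.0, 1.654]
wrist_force: [0.0, 0.3, 1.1]
opening: 0.0394
```

Call:
{"api": "drive_tool", "payload": {
  "series": [
    [0,0,0.0003,0,0,0],
    [0,0,0.0003,0,0,0],
    [0,0,0.0003,0,0,0],
    [0,0,0.0003,0,0,0],
    [0,0,-0.01,0,0,0],
    [0,0,-0.04,0,0,0],
    [0,0,-0.1,0,0,0],
    [0,0,-0.15,0,0,0],
    [0,0,-0.16,0,0,0],
    [0,0,-0.16,0,0,0]
  ],
  "gripper": 0.4
}}

```text
time: 27.0
tcp_pos: [0.4732, -0.2817, 0.2255]
tool_rot: [3.141, 0.001, 1.654]
wrist_force: [-0.0, 0.3, 0.2]
opening: 0.0561
```

Run:
```python
from h import *
row(0.69,-0.14,0.24,1.654)
```

```text
row [0.1233, 0.2278, -0.0143] [0.0009, 0.0007, -0.0002] t 27.0 q6 -0.75
```

Call:
{"api": "drive_tool", "payload": {
  "series": [
    [0.025,0.045,-0.015,0,0,0],
    [0.05,0.09,-0.015,0,0,0],
    [0.075,0.135,-0.015,0,0,0],
    [0.1,0.18,-0.015,0,0,0],
    [0.115,0.215,-0.015,0,0,0],
    [0.123,0.228,-0.015,0,0,0],
    [0.123,0.228,-0.015,0,0,0],
    [0.123,0.228,-0.015,0,0,0]
  ]
}}

```text
time: 28.0
tcp_pos: [0.6888, -0.1411, 0.2397]
tool_rot: [-3.14, 0.0, 1.653]
wrist_force: [-0.2, -0.4, 1.0]
opening: 0.0562
```

Run:
```python
from h import *
s=snapshot("wrist"); cv2.imwrite("pics/w7.png",s["color"][:,:,::-1])
meas("wrist",["ratchet"],s,tol=.004); bar("wrist","ratchet",.05,s,shift=-.03)
for d in spot_point("wrist","ratchet"): print(d["score"],world(s,d["centre"]))
row(0.696,-0.098,0.004,1.654)
print("top"); s=snapshot("top"); meas("top",["cup","tin","ratchet"],s); bar("top","ratchet",.05,s,shift=-.03)
cv2.imwrite("pics/top4.png",cv2.resize(s["color"][90:230,330:490,::-1],None,fx=4,fy=4))
```

```text
ratchet all 0.82 1656 c [ 0.6923 -0.0958] sz [0.1777 0.031 ] yaw -1.48 med [ 0.6953 -0.0819  0.0158]
ratchet top 0.82 464 c [ 0.6857 -0.0233] sz [0.0316 0.0304] yaw 1.325 med [ 0.6857 -0.0232  0.0242]
ratchet 0.82 mid [ 0.6963 -0.0954] yaw -1.444 len 0.1779
0.69 [ 0.69592552 -0.09522552 -0.00209088]
row [0.0425, 0.01, 0.2366] [0.0003, 0.0003, -0.0015] t 28.2 q6 -0.38
top
tin all 0.7 1102 c [ 0.4854 -0.142 ] sz [0.3709 0.2422] yaw -1.497 med [ 0.5423 -0.0461  0.007 ]
tin top 0.7 1083 c [ 0.5111 -0.1652] sz [0.3449 0.1589] yaw 1.464 med [ 0.5443 -0.0472  0.0069]
tin all 0.49 233 c [ 0.4026 -0.2086] sz [0.2766 0.0614] yaw -0.897 med [ 0.4612 -0.295   0.0565]
tin top 0.49 173 c [ 0.4707 -0.2986] sz [0.0717 0.0406] yaw -0.149 med [ 0.466  -0.295   0.0572]
ratchet all 0.67 325 c [ 0.6893 -0.0622] sz [0.1127 0.0339] yaw -1.535 med [ 0.6907 -0.0507  0.0158]
ratchet top 0.67 115 c [ 0.6873 -0.0546] sz [0.0976 0.033 ] yaw 1.543 med [ 0.6879 -0.0227  0.0232]
ratchet 0.67 mid [ 0.6926 -0.0621] yaw -1.432 len 0.1139
```

View pics/w7.png

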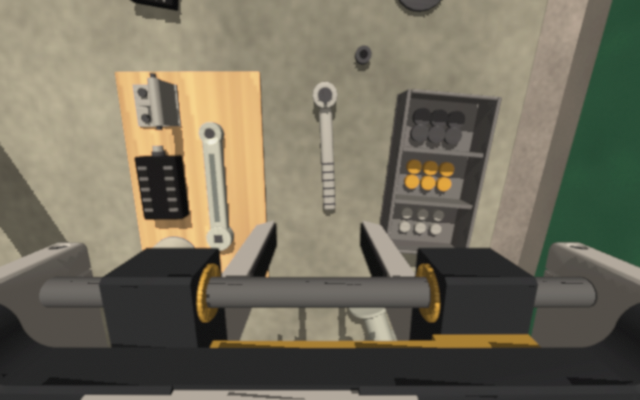

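View pics/top4.png

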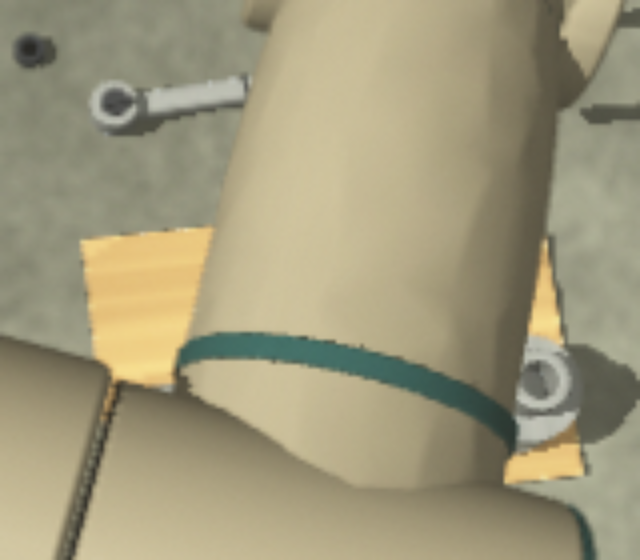

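Ratchet's head is at (324,97) and tail at (329,210), with the parts bin clear at column ~390. I grip slightly head-side of the middle, for balance.

Call:
{"api": "drive_tool", "payload": {
  "series": [
    [0.055,0.01,0.02,0,0,-0.052],
    [0.055,0.01,0.08,0,0,-0.052],
    [0.055,0.01,0.14,0,0,-0.052],
    [0.055,0.01,0.19,0,0,-0.052],
    [0.055,0.01,0.217,0,0,-0.052],
    [0.055,0.01,0.23,0,0,-0.052],
    [0.055,0.01,0.2365,0,0,-0.052],
    [0.055,0.01,0.2365,0,0,-0.052]
  ]
}}

```text
time: 29.45
tcp_pos: [0.6963, -0.0847, 0.0043]
tool_rot: [3.14, 0.0, 1.706]
wrist_force: [-0.2, 0.5, 0.7]
opening: 0.0561
```

Call:
{"api": "drive_tool", "payload": {
  "series": [
    [0,0,0,0,0,0],
    [0,0,0,0,0,0],
    [0,0,0,0,0,0],
    [0,0,0,0,0,0],
    [0,0,0,0,0,0],
    [0,0,0,0,0,0]
  ],
  "gripper": 1,
  "force": 40
}}

```text
time: 30.2
tcp_pos: [0.6958, -0.0846, 0.0037]
tool_rot: [3.141, -0.0, 1.706]
wrist_force: [0.2, -0.8, 1.5]
opening: 0.0174
```

Call:
{"api": "drive_tool", "payload": {
  "series": [
    [0,0,-0.02,0,0,0],
    [0,0,-0.07,0,0,0],
    [0,0,-0.13,0,0,0],
    [0,0,-0.19,0,0,0],
    [0,0,-0.22,0,0,0],
    [0,0,-0.22,0,0,0],
    [0,0,-0.22,0,0,0]
  ]
}}

```text
time: 31.08
tcp_pos: [0.6943, -0.0843, 0.2208]
tool_rot: [-3.137, -0.002, 1.706]
wrist_force: [-0.8, -0.5, -3.7]
opening: 0.0176
```

Run:
```python
from h import *
s=snapshot("wrist"); meas("wrist",["ratchet"],s,tol=.004); bar("wrist","ratchet",.05,s,shift=-.03)
row(0.508,0.4075,0.26,np.pi-.13)
s=snapshot("top"); meas("top",["chest","cup","tin"],s)
cv2.imwrite("pics/top5.png",s["color"][:,:,::-1])
```

```text
ratchet all 0.8 6570 c [ 0.6961 -0.0838] sz [0.1565 0.0329] yaw -1.404 med [ 0.6913 -0.0508  0.2332]
ratchet top 0.8 2753 c [ 0.6978 -0.0447] sz [0.0836 0.0327] yaw -1.072 med [ 0.6856 -0.0221  0.2413]
ratchet 0.8 mid [ 0.6937 -0.084 ] yaw -1.437 len 0.1562
row [0.5125, -0.1187, -0.0379] [-0.0028, -0.0047, -1.3058] t 31.225 q6 -0.36
chest all 0.95 5478 c [0.5224 0.4124] sz [0.2923 0.1753] yaw 0.015 med [0.5043 0.4002 0.0883]
chest top 0.95 4560 c [0.509  0.4087] sz [0.2474 0.1373] yaw -0.132 med [0.506  0.4076 0.0888]
chest all 0.63 72 c [ 0.6431 -0.0054] sz [0.2983 0.0121] yaw -0.152 med [ 0.684  -0.0119  0.2396]
chest top 0.63 51 c [ 0.6865 -0.0127] sz [0.0274 0.0113] yaw -0.1 med [ 0.6871 -0.0135  0.2402]
cup all 0.7 221 c [ 0.4748 -0.2881] sz [0.0532 0.0394] yaw -1.15 med [ 0.4725 -0.2826  0.0823]
cup top 0.7 125 c [ 0.473  -0.2822] sz [0.0393 0.0388] yaw -0.698 med [ 0.4722 -0.2833  0.0846]
tin all 0.88 451 c [ 0.4726 -0.2822] sz [0.0704 0.0696] yaw -1.113 med [ 0.4609 -0.2679  0.0555]
tin top 0.88 318 c [ 0.471  -0.2835] sz [0.072  0.0674] yaw 1.542 med [ 0.4657 -0.2749  0.0563]
```

View pics/top5.png

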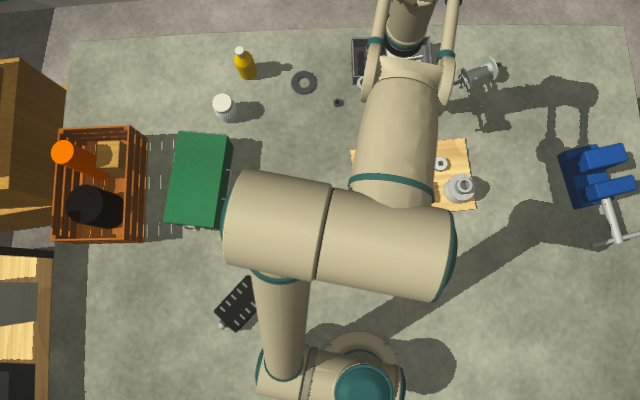

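The cup stands on the tin at (462,187). The chest at (197,180) is free.

Call:
{"api": "drive_tool", "payload": {
  "series": [
    [0.04,-0.01,0,0,0,-0.1],
    [0.09,-0.023,0,0,0,-0.24],
    [0.145,-0.036,0,0,0,-0.38],
    [0.2,-0.05,0,0,0,-0.52],
    [0.255,-0.063,0,0,0,-0.66],
    [0.31,-0.077,0,0,0,-0.8],
    [0.365,-0.091,0,0,0,-0.94],
    [0.42,-0.104,0,0,0,-1.08],
    [0.47,-0.117,0,0,0,-1.2],
    [0.505,-0.125,0,0,0,-1.28],
    [0.516,-0.128,0,0,0,-1.304],
    [0.516,-0.128,0,0,0,-1.304]
  ]
}}

```text
time: 32.92
tcp_pos: [0.4993, 0.4093, 0.2234]
tool_rot: [-3.141, 0.0, 3.01]
wrist_force: [1.1, -0.2, -3.2]
opening: 0.0178
```

Call:
{"api": "drive_tool", "payload": {
  "series": [
    [0,0,0,0,0,0],
    [0,0,0,0,0,0]
  ]
}}

```text
time: 33.17
tcp_pos: [0.5001, 0.4082, 0.2237]
tool_rot: [-3.141, 0.0, 3.008]
wrist_force: [-0.1, 0.2, -3.1]
opening: 0.0174
```

Run:
```python
from h import *
row(0.498,0.410,0.0945,np.pi-.131)
s=snapshot("wrist"); meas("wrist",["ratchet","chest"],s,tol=.004); cv2.imwrite("pics/w8.png",s["color"][:,:,::-1])
```

```text
row [0.0023, 0.0016, 0.1292] [-0.0003, 0.0003, -0.0029] t 33.175 q6 -0.86
ratchet all 0.71 6488 c [0.4994 0.408 ] sz [0.1562 0.0321] yaw -0.132 med [0.4659 0.4104 0.236 ]
ratchet top 0.71 2726 c [0.4382 0.4161] sz [0.0326 0.0321] yaw -0.13 med [0.4377 0.4161 0.2441]
chest all 0.91 13386 c [0.4918 0.4112] sz [0.2265 0.162 ] yaw -0.129 med [0.4642 0.4276 0.0895]
chest top 0.91 12962 c [0.4955 0.4108] sz [0.2192 0.136 ] yaw -0.133 med [0.4632 0.4281 0.0895]
```

View pics/w8.png

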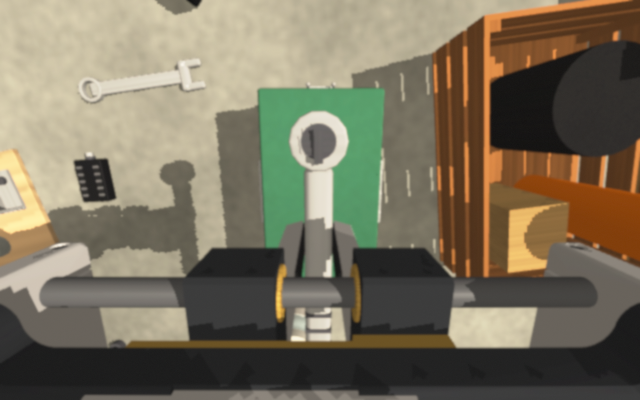

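The ratchet is along the chest axis at (318,190), lid at columns 260-384. I check the crate's clearance before lowering.

Run:
```python
from h import *
s=snapshot("scene")
for n in ("wrist","scene","top"):
    C=cloud(snapshot(n)).reshape(-1,3)
    for y0 in np.arange(.47,.60,.02):
        P=C[(C[:,0]>.38)&(C[:,0]<.62)&(C[:,1]>y0)&(C[:,1]<y0+.02)&(C[:,2]<.19)]
        print(n,round(y0,2),len(P),P[:,2].max().round(3) if len(P) else None)
```

```text
wrist 0.47 1707 0.092
wrist 0.49 1105 0.09
wrist 0.51 2249 0.002
wrist 0.53 2279 0.003
wrist 0.55 2281 0.003
wrist 0.57 11672 0.122
wrist 0.59 1909 0.132
scene 0.47 387 0.094
scene 0.49 309 0.092
scene 0.51 609 0.005
scene 0.53 673 0.005
scene 0.55 674 0.006
scene 0.57 3110 0.125
scene 0.59 453 0.134
top 0.47 0 None
top 0.49 0 None
top 0.51 0 None
top 0.53 0 None
top 0.55 0 None
top 0.57 432 0.126
top 0.59 5 0.09
```

Call:
{"api": "drive_tool", "payload": {
  "series": [
    [0.002,0.002,0.04,0,0,-0.002],
    [0.002,0.002,0.085,0,0,-0.002],
    [0.002,0.002,0.108,0,0,-0.002],
    [0.002,0.002,0.12,0,0,-0.002],
    [0.002,0.002,0.125,0,0,-0.002],
    [0.002,0.002,0.127,0,0,-0.002],
    [0.002,0.002,0.128,0,0,-0.002],
    [0.002,0.002,0.128,0,0,-0.002]
  ]
}}

```text
time: 34.52
tcp_pos: [0.498, 0.412, 0.0963]
tool_rot: [3.141, 0.001, 3.012]
wrist_force: [-0.2, -0.6, -2.2]
opening: 0.0178
```

Call:
{"api": "drive_tool", "payload": {
  "series": [
    [0,0,0.0007,0,0,0],
    [0,0,0.0014,0,0,0],
    [0,0,0.0018,0,0,0],
    [0,0,0.0018,0,0,0]
  ]
}}

```text
time: 35.02
tcp_pos: [0.4976, 0.4118, 0.0938]
tool_rot: [3.141, 0.0, 3.012]
wrist_force: [-0.3, -0.0, -2.4]
opening: 0.0177
```

Run:
```python
from h import *
row(0.498,0.410,0.0943,np.pi-.131)
s=snapshot("wrist"); meas("wrist",["ratchet","chest"],s,tol=.004)
```

```text
row [-0.0006, -0.0017, -0.0005] [0.0001, 0.0, 0.0012] t 35.025 q6 -0.86
ratchet all 0.56 6699 c [0.4946 0.4078] sz [0.1577 0.038 ] yaw -0.195 med [0.4631 0.414  0.1061]
ratchet top 0.56 2779 c [0.4533 0.4145] sz [0.0703 0.0333] yaw -0.274 med [0.4351 0.4196 0.1141]
chest all 0.94 33506 c [0.4824 0.4132] sz [0.2071 0.1364] yaw -0.132 med [0.4377 0.4197 0.0895]
chest top 0.94 33268 c [0.4857 0.4128] sz [0.2004 0.1353] yaw -0.131 med [0.4378 0.4195 0.0895]
```

Call:
{"api": "drive_tool", "payload": {
  "series": [
    [0,0,0.0005,0,0,0],
    [0,0,0.001,0,0,0],
    [0,0,0.001,0,0,0],
    [0,0,0.001,0,0,0]
  ]
}}

```text
time: 35.67
tcp_pos: [0.4976, 0.4118, 0.0937]
tool_rot: [3.141, 0.001, 3.012]
wrist_force: [-2.7, -1.1, 6.1]
opening: 0.0178
```

Contact. Release, rise, then back off to let the cameras see.

Call:
{"api": "drive_tool", "payload": {
  "series": [
    [0,0,0,0,0,0],
    [0,0,0,0,0,0],
    [0,0,0,0,0,0],
    [0,0,0,0,0,0],
    [0,0,-0.02,0,0,0],
    [0,0,-0.06,0,0,0],
    [0,0,-0.12,0,0,0],
    [0,0,-0.17,0,0,0],
    [0.06,0,-0.19,0,0,0],
    [0.12,0,-0.19,0,0,0],
    [0.18,0,-0.19,0,0,0],
    [0.18,0,-0.19,0,0,0]
  ],
  "gripper": 0.5
}}

```text
time: 37.17
tcp_pos: [0.3153, 0.4352, 0.2837]
tool_rot: [3.14, -0.001, 3.016]
wrist_force: [0.1, -0.3, -0.1]
opening: 0.047
```

Run:
```python
from h import *
s=snapshot("top"); cv2.imwrite("pics/top6.png",s["color"][:,:,::-1])
meas("top",["ratchet","chest","cup","tin","pedal","crank","board"],s); bar("top","crank",.045,s);bar("top","ratchet",.05,s,shift=0.03)
```

```text
ratchet all 0.62 613 c [0.509  0.4092] sz [0.1811 0.0378] yaw -0.169 med [0.502  0.4088 0.105 ]
ratchet top 0.62 167 c [0.5065 0.4136] sz [0.1754 0.0314] yaw -0.075 med [0.438  0.4151 0.1124]
chest all 0.74 4973 c [0.5078 0.4024] sz [0.2641 0.1513] yaw -0.139 med [0.5028 0.3904 0.0882]
chest top 0.74 3946 c [0.5091 0.4087] sz [0.248  0.1376] yaw -0.134 med [0.5061 0.4001 0.0888]
cup all 0.68 226 c [ 0.4715 -0.2869] sz [0.0492 0.0391] yaw 1.287 med [ 0.4728 -0.2816  0.0822]
cup top 0.68 129 c [ 0.4727 -0.2822] sz [0.0391 0.0386] yaw 0.668 med [ 0.4739 -0.2825  0.0846]
tin all 0.56 550 c [ 0.4728 -0.2801] sz [0.0795 0.0708] yaw 0.525 med [ 0.4616 -0.2697  0.0555]
tin top 0.56 335 c [ 0.4717 -0.2808] sz [0.0706 0.0668] yaw 0.638 med [ 0.466  -0.2753  0.0569]
pedal all 0.86 1694 c [0.1779 0.306 ] sz [0.1516 0.0826] yaw -0.761 med [0.1831 0.2989 0.0354]
pedal top 0.86 1424 c [0.1826 0.3011] sz [0.1356 0.0821] yaw -0.768 med [0.1849 0.3005 0.0359]
pedal all 0.8 308 c [0.452  0.0924] sz [0.0659 0.0354] yaw -0.024 med [0.4515 0.093  0.0157]
pedal top 0.8 277 c [0.4518 0.0924] sz [0.0656 0.0354] yaw -0.024 med [0.4532 0.0931 0.0162]
pedal all 0.7 833 c [ 0.463  -0.1647] sz [0.114  0.0585] yaw -1.475 med [ 0.4613 -0.1647  0.0323]
pedal top 0.7 693 c [ 0.4627 -0.1617] sz [0.1065 0.0582] yaw -1.477 med [ 0.4632 -0.1679  0.0331]
crank all 0.94 764 c [ 0.541  -0.1649] sz [0.19   0.0374] yaw -1.511 med [ 0.5382 -0.1669  0.0228]
crank top 0.94 604 c [ 0.5409 -0.1631] sz [0.1861 0.0363] yaw -1.518 med [ 0.539  -0.169   0.0234]
board all 0.87 5117 c [ 0.5099 -0.1652] sz [0.3221 0.2042] yaw -1.491 med [ 0.5217 -0.1548  0.007 ]
board top 0.87 5051 c [ 0.5099 -0.1652] sz [0.3221 0.2042] yaw -1.491 med [ 0.5217 -0.1536  0.0069]
crank 0.94 mid [ 0.5418 -0.1646] yaw -1.479 len 0.19
ratchet 0.62 mid [0.5094 0.4126] yaw -0.139 len 0.1811
```

View pics/top6.png

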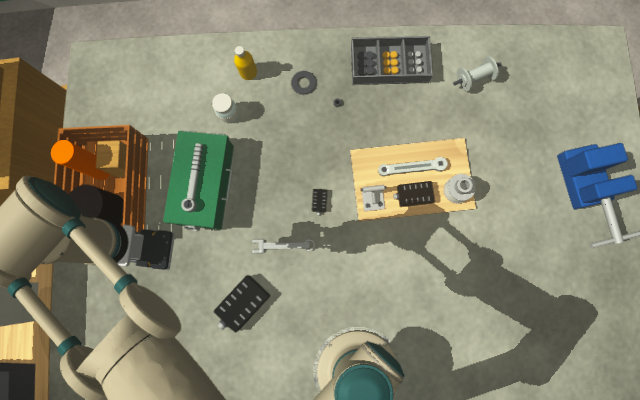

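Everything is in place: pedal (415,193), crank (414,166), cup on the tin (460,187), ratchet on the chest (194,177). The gripper is clear of everything, so I hand in.

```bash
python3 -c "
from plant import *
print(sign_off(), get_obs()['time'])"
```

```text
the job is handed in; nothing more can be done
the job is handed in; nothing more can be done
```

The job is done and handed in after about 37 s of the 112 s allowed; `sign_off()` gave no verdict. I placed the parts in the order asked: middle-sized pedal, crank, cup, then ratchet. The arm was clear of everything at hand-in.

What the last top-camera checks showed, with calibration good to about 2 mm:
- **Pedal:** within about 1 mm of the midpoint between bracket and tin, measured right after placing. It lies along the board's long edges with the spindle toward the bracket.
- **Crank:** about 75 mm behind the pedal, well clear of it. It is centred to about 2 mm and parallel to the board's long edges within about 1°.
- **Cup:** on the tin's lid, centred within about 1–2 mm.
- **Ratchet:** along the chest's length, head toward the robot, within about 2 mm of the middle of the lid. One fit put it about 4 mm off sideways; that fit is skewed by the raised head, and the wrist camera read under 2 mm just before release.

No check failed. Other disagreements were 1–3 mm, apart from a few low-score detections that were clearly the wrong object or partly hidden, which I ignored.

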